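# Stand the tumbler mouth down on the drying bat

## Robot

A 6-joint arm with a two-finger parallel gripper is mounted at the origin on the work surface. World frame = base frame: x ahead of the robot, y to its left, z up, the work surface at z = 0. Lengths are in m, angles in degrees, forces in N, time in s.
With the tool pointing down it reaches from about 0.3 to 0.75 m from the base axis. Payload 8.5 kg.
Tool frame: the origin (TCP) lies on the mounting face of the last link; the fingertips stand 173 mm ahead of it and the grasp point (between the pads) lies 155 mm ahead of it (env.tips_ahead is the distance from the TCP to the fingertips, in m); z points along the fingers, x is the direction in which the jaws open and shut, and the axes are right-handed (so a half turn about z gives the same grasp; the last joint's range is limited). The gripper opens to 85 mm and grips with 20 to 120 N. Pads are 22 mm wide; open, the fingers measure 114 mm over their backs; the gripper's body (76 mm by 85 mm) begins 54 mm behind the grasp point. The pads swing forward as they close: fully open they stand 13 mm farther back than shut.
Start: joints at [-75.934, 21.807, 74.336, -0, 83.858, -12.336], TCP at [0.245, -0.493, 0.405] pointing down, gripper open.
Joint ranges: [-178.18, 178.18], [-50.72, 133.34], [12.68, 142.11], [-81.47, 261.47], [9.98, 163.14], [-165.26, 165.26]. Speed limits (degrees/s): [136.94, 136.94, 180, 180, 180, 180].

## Interface

Orientations are given as a 3x3 rotation matrix whose columns are the frame's x, y, z axes.
In Python, from rig import env gives the robot as it stands. The module is installed in compiled form; this text tells all that it offers.
- The arm moves only by the tool step_arm, never from a script. Its argument "increments" is a list of rows, each an object of numbers: "x", "y", "z": the shift along the tool's x, y, z in cm; "wx", "wy", "wz": the turn, a rotation vector about the tool's x, y, z in rad; "gripper": the finger opening in cm, from 0 to 8.54. A call has 1 to 20 rows; each row shifts and turns the commanded pose from where the row before left it, along the tool's axes as they then stand; what a row does not reach is not made up. A row lasts 1/10 s, in which the tool goes at most 50 mm and 8.59 degrees, less where a joint would pass 70% of its speed; a pose out of reach is approached as far as the arm can. A call with a gripper value outside its range is refused whole. The fingers move at their own pace and stop on an object; "newtons" is the grip in N (left out, the last holds). Time passes only in rows, so rows that do not move let the fingers close. It gives the time, the measured TCP pose, the force and the opening at its end, in the units of the state.
- env.observe(): the state, without advancing time (a new reading comes with each control period).
- env.get_image(name): name is "scene" or "top"; returns a dict with "color" (400x640x3 uint8, blue, green, red), "camera_matrix" (3x3 intrinsics, pixels), "distortion" ([k1, k2, p1, p2, k3] as OpenCV has them; the pictures are not rectified), "rvec" (rotation vector, rad) and "tvec" (3), from world to camera coordinates, as OpenCV has them. Camera axes: x right, y down, z forward; pixel columns grow to the right and rows downward; lengths in m; the calibration is good to about 2 mm. A picture is of the moment at which its call begins. There is no depth.
- env.close_job(): hands the job in, once; it reports no verdict.
The state is a dict: "time_s": time; "q": joint angles; "qvel": joint speeds; "joint_efforts": joint torques, N m; "position": TCP position; "tool_rot": TCP orientation; "ft_force": force on the tool from outside, world axes, zero at the start; "wrist_torque": the same for the moment, N m; "grip_width": finger opening in m.
Only numpy, scipy, OpenCV 4.12 (cv2) and the standard library are available. Lean on these libraries where they do the work, as an engineer would, in place of code of your own. Each camera call takes 0.05 s, during which the arm holds its last target. There are 200 camera calls.

## Task

Of the two clay pieces lying on their sides in the wooden cradles, take the straight tumbler with the wide open mouth, turn it over and set it gently, not dropped, upside down (mouth down) in the middle of the round plaster bat, and let go. Leave the narrow-necked bud vase lying where it is.

Things in the scene. Friction and masses are not known exactly. Their poses are not given: they have to be found in the camera images.
- tumbler: Straight round tumbler of brown clay, 58 mm diameter, 74 mm long, about 150 g, 4.5 mm wall, foot closed (last 8 mm narrow to 50 mm), mouth as wide as the body. Origin: centre of the foot's underside; z axis from foot to mouth. Starts lying level in its cradle, axis 41 mm above the table, mouth pointing away from the robot and to its left, 28 to 66 degrees from world +x towards +y.
- cradle_a: The wooden cradle the tumbler lies in, fixed: board 110 mm (x, along the tumbler) by 80 mm by 8 mm thick, with two battens along x, 16 to 24 mm either side of the middle, tops 18 mm above the table; the tumbler's sides are free above them. Origin: centre of the underside, on the table; its x axis points the way of the tumbler's mouth. The vase's cradle is alike.
- bat: Round flat plaster bat, off-white, 150 mm diameter, 20 mm thick, fixed on the table with nothing on it. Origin: centre of its underside, on the table; z up, its top is at z = 20 mm.
- vase: Bud vase of the same clay, lying in the second cradle: body 58 mm diameter, neck only 24 mm thick, 90 mm long. Origin: centre of its foot; z axis from foot to neck. To be left alone.
There are look-alikes about, which are no part of the job. Several things look just like the bat: the one meant starts nearest to the robot's base.

How it is judged:
By the outcome, as a careful person would: the job done as asked, in the order asked, and still so for the second after the job is handed in, with the robot touching nothing.
It also fails if it takes over 45 s, if anything falls off the work surface, if the arm or the gripper's body presses on something with over 40 N, if the wrist force passes 120 N, or if a joint passes its speed limit or range.

## Working session

There is one attempt and no reset: what is moved stays moved. The work goes in short steps, Python scripts to look and compute and a tool call to move; the robot and the scene stay as the last step left them, time stands still between calls to the robot, and variables do not carry over. Pictures are saved under pics/ and viewed, about 8 in all and at most 12, crops included, and the job is handed in when it is done.

Besides the shell and the picture viewer there is one more tool, called after "Request:" as name(argument=value, ...) on one line, values as JSON. step_arm: Moves the arm, as the interface text tells. Its arguments: {"type":"object","properties":{"increments":{"type":"array"},"newtons":{"type":"number"}},"required":["increments"]}

```bash
mkdir -p pics; python3 - <<'E'
from rig import env
import cv2,numpy as np
s=env.observe();print(s['time_s'],s['position'],s['tool_rot'],s['grip_width'],env.tips_ahead)
for n in('scene','top'):
    d=env.get_image(n);cv2.imwrite(f'pics/{n}0.png',d['color'])
    R=cv2.Rodrigues(np.array(d['rvec']))[0];print(n,-R.T@np.ravel(d['tvec']),R.tolist(),d['distortion'],d['camera_matrix'])
E
```

```text
0.0 [ 0.24454309 -0.49259407  0.40411142] [[ 4.44638903e-01 -8.95709845e-01 -3.45047257e-04]
 [-8.95708793e-01 -4.44638923e-01  1.40899115e-03]
 [-1.41546868e-03 -3.17430415e-04 -9.99998948e-01]] 0.08548277369165436 0.1734
scene [ 1.08685262 -0.50131722  0.62401644] [[0.7196660720717395, 0.6941081340556798, -0.0171651666632342], [0.45031416655254586, -0.4854274474235424, -0.7493846440179769], [-0.5284864199872312, 0.5315769855116063, -0.6619123902477377]] [-0.02262116  0.          0.          0.          0.        ] [[414.7492128    0.         314.56046668]
 [  0.         414.7492128  202.4899623 ]
 [  0.           0.           1.        ]]
top [ 0.51237695 -0.02241745  1.11750041] [[0.0178845065518608, -0.9998370952276923, 0.002434631809482779], [-0.9929374429741049, -0.018046617339065762, -0.11725849198528929], [0.11728332688597849, -0.00032032681531904417, -0.9930984435720802]] [0.01329505 0.         0.         0.         0.        ] [[451.82251219   0.         319.8645697 ]
 [  0.         451.82251219 206.4119346 ]
 [  0.           0.           1.        ]]
```

View pics/scene0.png

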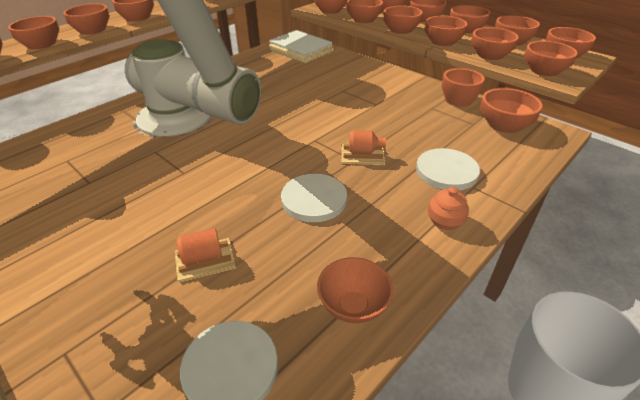

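View pics/top0.png

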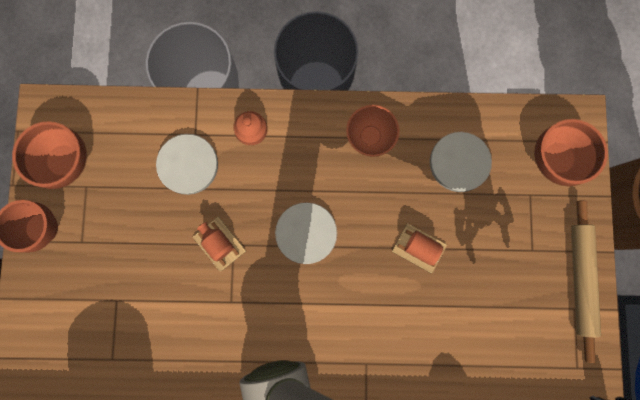

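The scene shows brown pieces in two cradles. In the top view, the candidates are:
- **Tumbler:** the straight piece at top (425,248) / scene (199,245).
- **Vase:** the necked piece at top (214,240) / scene (365,142).
- **Bats:** (307,233), (187,164) and (461,161). The one nearest the base is (307,233).

I'll check these choices in one close crop.

```bash
python3 - <<'E'
import cv2,numpy as np
t=cv2.imread('pics/top0.png');s=cv2.imread('pics/scene0.png')
f=lambda im,x,y,w,h,k:cv2.resize(im[y:y+h,x:x+w],None,fx=k,fy=k,interpolation=cv2.INTER_CUBIC)
a=f(t,385,215,70,65,5.7)   # 399x370
b=f(s,165,220,80,65,4.99)[:370]
c=f(t,185,195,70,40,5.7);
d=f(t,270,198,75,70,3)
H=370;pad=lambda i:cv2.copyMakeBorder(i,0,max(0,H-i.shape[0]),0,0,cv2.BORDER_CONSTANT)[:H]
top=np.hstack([pad(a),pad(b)])
bot=np.hstack([c[:228,:399],pad(d)[:228]])
bot=cv2.copyMakeBorder(bot,0,0,0,max(0,top.shape[1]-bot.shape[1]),cv2.BORDER_CONSTANT)[:,:top.shape[1]]
o=np.vstack([top,bot]);print(o.shape);cv2.imwrite('pics/crop1.png',o)
E
```

```text
(598, 798, 3)
```

View pics/crop1.png

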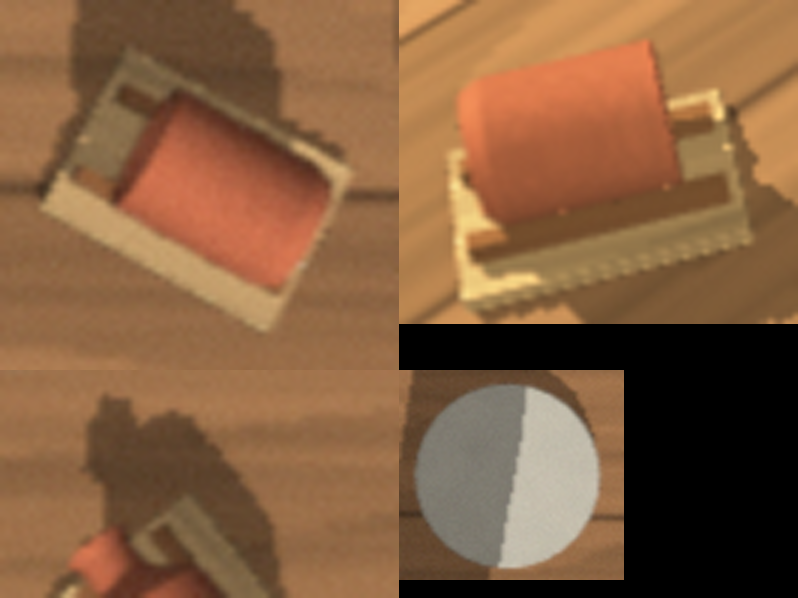

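The crop confirms it. The straight piece's foot, chamfered, is at lower right in the top view, and its mouth points up-left. The piece at top (214,240) has a neck, so it's the vase. Next I'll fit the tumbler pose from both silhouettes, and fit the bat.

```bash
cat > h.py <<'E'
import cv2,numpy as np
def proj(d,P): return cv2.projectPoints(np.float64(P).reshape(-1,1,3),np.array(d['rvec']),np.array(d['tvec']),np.array(d['camera_matrix']),np.array(d['distortion']))[0][:,0]
def cyl(c,ax,secs):
    ax=np.array(ax)/np.linalg.norm(ax);u=np.cross(ax,[.3,.5,.81]);u/=np.linalg.norm(u);v=np.cross(ax,u);t=np.linspace(0,2*np.pi,40,endpoint=False)[:,None]
    return np.vstack([c+ax*z+r*(np.cos(t)*u+np.sin(t)*v) for z,r in secs])
TUM=[(-.037,.025),(-.029,.029),(.037,.029)]
def hullmask(pts,roi,k=8):
    x,y,w,h=roi;m=np.zeros((h*k,w*k),np.uint8)
    cv2.fillConvexPoly(m,cv2.convexHull(np.int32(np.round((pts-[x,y]+.5)*k))),255)
    return cv2.resize(m,(w,h),interpolation=cv2.INTER_AREA)/255.
E
python3 - <<'E'
from rig import env
from h import *
from scipy.optimize import minimize
D={n:env.get_image(n) for n in('top','scene')}
R={'top':(385,215,70,65),'scene':(165,215,80,75)};M={}
for n,(x,y,w,h) in R.items():
    c=D[n]['color'][y:y+h,x:x+w];hs=cv2.cvtColor(c,cv2.COLOR_BGR2HSV)
    M[n]=((hs[...,0]<10)&(hs[...,1]>125)&(hs[...,2]>60)).astype(np.uint8)
    k=cv2.connectedComponentsWithStats(M[n]);i=1+np.argmax(k[2][1:,4]);M[n]=cv2.morphologyEx((k[1]==i).astype(np.uint8),cv2.MORPH_CLOSE,np.ones((5,5)))
    cc=c.copy();q=cv2.findContours(M[n],0,2)[0];cv2.drawContours(cc,q,-1,(255,0,0),1);cv2.imwrite(f'pics/m_{n}.png',cv2.resize(cc,None,fx=5,fy=5))
    print(n,M[n].sum())
def f(p):
    P=cyl(p[:3],[np.cos(p[3]),np.sin(p[3]),0],TUM)
    return sum(np.abs(hullmask(proj(D[n],P),R[n])-M[n]).sum() for n in R)
best=min((minimize(f,[.43,-.26,.041,np.radians(a)],method='Nelder-Mead',options=dict(initial_simplex=np.array([[.43,-.26,.041,np.radians(a)]]*5)+np.vstack([np.zeros(4),np.diag([.02,.02,.01,.15])]),maxiter=400)) for a in(50,62)),key=lambda r:r.fun)
print(best.x,np.degrees(best.x[3]),best.fun)
# bat: 
R2={'top':(265,190,85,85),'scene':(270,165,90,65)};B={}
for n,(x,y,w,h) in R2.items():
    c=D[n]['color'][y:y+h,x:x+w];hs=cv2.cvtColor(c,cv2.COLOR_BGR2HSV);B[n]=(hs[...,1]<70).astype(np.uint8);print(n,B[n].sum())
g=lambda p:sum(np.abs(hullmask(proj(D[n],cyl(np.array([p[0],p[1],0]),[0,0,1],[(0 ,.075),(p[2],.075)])),R2[n])-B[n]).sum() for n in R2)
r=minimize(g,[.46,.02,.02],method='Nelder-Mead',options=dict(initial_simplex=[[.46,.02,.02],[.48,.02,.02],[.46,.04,.02],[.46,.02,.03]]));print(r.x,r.fun)
im=D['top']['color'].copy()
for p in proj(D['top'],cyl(best.x[:3],[np.cos(best.x[3]),np.sin(best.x[3]),0],TUM)): cv2.circle(im,tuple(np.int32(np.round(p))),0,(0,255,0),-1)
im2=D['scene']['color'].copy()
for p in proj(D['scene'],cyl(best.x[:3],[np.cos(best.x[3]),np.sin(best.x[3]),0],TUM)): cv2.circle(im2,tuple(np.int32(np.round(p))),0,(0,255,0),-1)
z=lambda i,r:cv2.resize(i[r[1]:r[1]+65,r[0]:r[0]+70],(350,325))
cv2.imwrite('pics/fit.png',np.vstack([np.hstack([z(im,R['top']),z(im2,R['scene'])]),np.hstack([cv2.resize(cv2.imread('pics/m_top.png'),(350,260)),cv2.resize(cv2.imread('pics/m_scene.png'),(350,260))])]))
E
```

```text
top 752
scene 320
[ 0.39       -0.245       0.0485      0.98516463] 56.445775195221756 1072.0
top 2969
scene 2552
[ 0.57736793  0.01152318 -0.00337669] 451.0078431372549
```

View pics/fit.png

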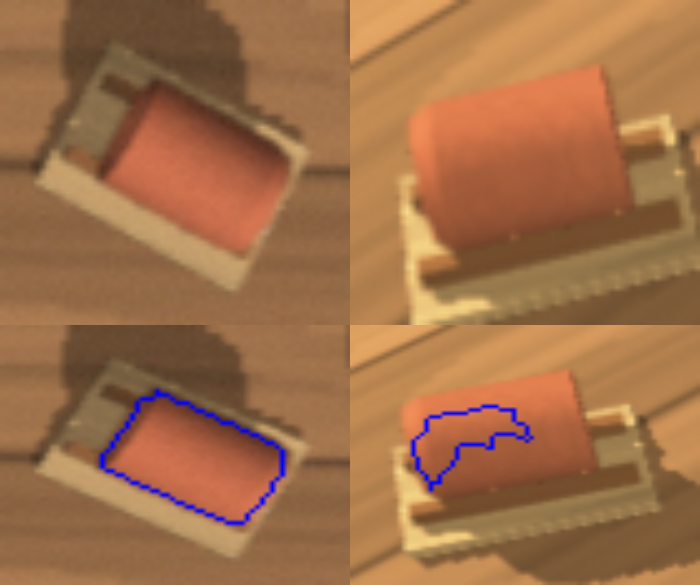

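The top mask is good and follows the tumbler outline. The scene mask is too small, so I'll use a hand-read outline there: foot side at panel x≈410, mouth edge from (600,66) to (633,207). I'll also start the fit from back-projected points.

```bash
python3 - <<'E'
from rig import env
from h import *
from scipy.optimize import minimize
D={n:env.get_image(n) for n in('top','scene')}
def back(d,uv,z):
    K=np.array(d['camera_matrix']);R=cv2.Rodrigues(np.array(d['rvec']))[0];c=-R.T@np.ravel(d['tvec'])
    r=R.T@np.append(cv2.undistortPoints(np.float64([[uv]]),K,np.array(d['distortion']))[0,0],1);return c+r*(z-c[2])/r[2]
R={'top':(385,215,70,65),'scene':(165,215,80,75)}
c=D['top']['color'][215:280,385:455];hs=cv2.cvtColor(c,cv2.COLOR_BGR2HSV)
m=((hs[...,0]<10)&(hs[...,1]>125)&(hs[...,2]>60)).astype(np.uint8);k=cv2.connectedComponentsWithStats(m)
M={'top':cv2.morphologyEx((k[1]==1+np.argmax(k[2][1:,4])).astype(np.uint8),cv2.MORPH_CLOSE,np.ones((5,5)))}
S=np.array([(410,125),(418,108),(600,66),(612,90),(633,207),(625,214),(455,248),(440,240),(428,215),(412,150)])
M['scene']=hullmask((S-[350,0])/5+[165,215]-.5,R['scene'])
def f(p,ns=R):
    P=cyl(p[:3],[np.cos(p[3]),np.sin(p[3]),0],TUM)
    return sum(np.abs(hullmask(proj(D[n],P),R[n])-M[n]).sum() for n in ns)
x0=back(D['top'],(424.5,248.7),.041);print(x0,back(D['scene'],(199.5,246),.041))
sx=lambda x:np.array([x]*(len(x)+1))+np.vstack([np.zeros(len(x)),np.diag([.01,.01,.008,.15][:len(x)])])
for a in(55,63):
  r=minimize(f,[*x0,np.radians(a)],method='Nelder-Mead',options=dict(initial_simplex=sx([*x0,np.radians(a)])));print(r.x,np.degrees(r.x[3]),r.fun,[f(r.x,[n]) for n in R])
R2={'top':(265,190,85,85),'scene':(270,165,90,65)};B={}
for n,(x,y,w,h) in R2.items():
    c=D[n]['color'][y:y+h,x:x+w].astype(int);b=((c[...,2]-c[...,0])<45).astype(np.uint8);k=cv2.connectedComponentsWithStats(b);i=1+np.argmax(k[2][1:,4]);B[n]=(k[1]==i).astype(np.uint8);print(n,k[2][i],k[3][i]+[x,y])
    cv2.imwrite(f'pics/b_{n}.png',B[n]*255)
g=lambda p:sum(np.abs(hullmask(proj(D[n],cyl(np.array([p[0],p[1],0]),[0,0,1],[(0 ,.075),(p[2],.075)])),R2[n])-B[n]).sum() for n in R2)
b0=back(D['top'],(306.5,233.5),.02);print(b0,back(D['scene'],(314,196),.02))
r=minimize(g,b0,method='Nelder-Mead',options=dict(initial_simplex=sx(b0)));print(r.x,r.fun)
for uv in((187,164),(461,161)):print(back(D['top'],uv,.02))
print('vase',back(D['top'],(214,240),.04))
E
```

```text
[ 0.54302011 -0.27275743  0.041     ] [ 0.54718116 -0.27346724  0.041     ]
[ 0.54419752 -0.2722631   0.03654281  1.08544715] 62.19154085493207 143.2627450980392 [np.float64(93.50980392156863), np.float64(49.752941176470586)]
[ 0.54420696 -0.27250076  0.03673133  1.09359241] 62.65822972840444 141.83529411764704 [np.float64(93.97254901960784), np.float64(47.86274509803921)]
top [   2   12   70   62 3073] [305.17865278 232.69671331]
scene [  11    9   66   49 2571] [313.8949825  197.47607935]
[0.5751726  0.00849346 0.02      ] [ 0.58842651 -0.00128436  0.02      ]
[0.57859092 0.00995851 0.01528401] 226.89803921568628
[0.74142991 0.30702259 0.02      ]
[ 0.76142975 -0.36981177  0.02      ]
vase [0.5546667  0.22741983 0.04      ]
```

```bash
cat >> h.py <<'E'
from scipy.spatial.transform import Rotation as Ro
def plan(T0,T1,n):
    """constant per-row increments (cm, rad) taking pose T0=(p,R) to T1"""
    (p0,R0),(p1,R1)=T0,T1;w=Ro.from_matrix(R0.T@R1).as_rotvec()/n;A=sum(R0@Ro.from_rotvec(w*k).as_matrix() for k in range(n))
    d=np.linalg.solve(A,np.array(p1)-p0);print(n,'rows  xyz cm',np.round(d*100,2),' w',np.round(w,4),'mm/row %.1f deg/row %.2f'%(np.linalg.norm(d)*1e3,np.degrees(np.linalg.norm(w))))
def tool(yaw,th):
    """jaw axis perpendicular to heading yaw, z tilted th from down towards the heading (deg)"""
    y,t=np.radians([yaw,th]);m=np.array([np.cos(y),np.sin(y),0]);a=np.sin(t)*m-[0,0,np.cos(t)];x=np.array([m[1],-m[0],0])
    return np.c_[x,np.cross(a,x),a],m,a
E
python3 - <<'E'
from rig import env
from h import *
s=env.observe();R,m,a=tool(62.4,45);G=np.array([.544,-.272,.040])-.005*m
pre=G-.275*a;print(pre)
plan((s['position'],s['tool_rot']),(pre,R),12)
plan((pre,R),(G-.155*a,R),6)
E
```

```text
[ 0.45159358 -0.44875717  0.23445436]
12 rows  xyz cm [ 1.04 -0.98  1.88]  w [ 0.0632 -0.0205 -0.0496] mm/row 23.6 deg/row 4.75
6 rows  xyz cm [-0.  0.  2.]  w [0. 0. 0.] mm/row 20.0 deg/row 0.00
```

Request:
step_arm(increments=[{"x": 1.04,"y": -0.98,"z": 1.88,"wx": 0.0632,"wy": -0.0205,"wz": -0.0496,"gripper": 8.54},{"x": 1.04,"y": -0.98,"z": 1.88,"wx": 0.0632,"wy": -0.0205,"wz": -0.0496},{"x": 1.04,"y": -0.98,"z": 1.88,"wx": 0.0632,"wy": -0.0205,"wz": -0.0496},{"x": 1.04,"y": -0.98,"z": 1.88,"wx": 0.0632,"wy": -0.0205,"wz": -0.0496},{"x": 1.04,"y": -0.98,"z": 1.88,"wx": 0.0632,"wy": -0.0205,"wz": -0.0496},{"x": 1.04,"y": -0.98,"z": 1.88,"wx": 0.0632,"wy": -0.0205,"wz": -0.0496},{"x": 1.04,"y": -0.98,"z": 1.88,"wx": 0.0632,"wy": -0.0205,"wz": -0.0496},{"x": 1.04,"y": -0.98,"z": 1.88,"wx": 0.0632,"wy": -0.0205,"wz": -0.0496},{"x": 1.04,"y": -0.98,"z": 1.88,"wx": 0.0632,"wy": -0.0205,"wz": -0.0496},{"x": 1.04,"y": -0.98,"z": 1.88,"wx": 0.0632,"wy": -0.0205,"wz": -0.0496},{"x": 1.04,"y": -0.98,"z": 1.88,"wx": 0.0632,"wy": -0.0205,"wz": -0.0496},{"x": 1.04,"y": -0.98,"z": 1.88,"wx": 0.0632,"wy": -0.0205,"wz": -0.0496},{},{}])

```text
invalid input at $.increments[1]: expected keys x, y, z, wx, wy, wz, gripper
```

```bash
python3 - <<'E'
from rig import env
from h import *
s=env.observe();print(s['q'],s['position'],s['tool_rot'])
R,m,a=tool(62.4,45);G=np.array([.544,-.272,.040])-.005*m
plan((s['position'],s['tool_rot']),(G-.235*a,R),2)
plan((s['position'],s['tool_rot']),(G-.155*a,R),6)
t=env.get_image('top');c=env.get_image('scene')
g=s['position']+.155*s['tool_rot'][:,2];print(g,proj(t,g),proj(c,g))
z=lambda i,x,y,w,h:cv2.resize(i[y:y+h,x:x+w],(400,400),interpolation=cv2.INTER_CUBIC)
cv2.imwrite('pics/pre.png',np.hstack([z(t['color'],375,200,130,130),z(c['color'],100,150,150,150)]))
E
```

```text
[-7.59350807e+01  2.18193558e+01  7.43497588e+01 -1.25145691e-03
  8.38573263e+01 -1.23362016e+01] [ 0.24454879 -0.49262911  0.40452063] [[ 4.44654770e-01 -8.95702025e-01 -1.33215173e-04]
 [-8.95701919e-01 -4.44654783e-01  4.42368413e-04]
 [-4.55465047e-04 -7.73801394e-05 -9.99999893e-01]]
2 rows  xyz cm [ 4.17 -9.2  12.01]  w [ 0.3793 -0.1231 -0.2977] mm/row 156.9 deg/row 28.51
6 rows  xyz cm [ 1.58 -2.96  5.54]  w [ 0.1264 -0.041  -0.0992] mm/row 64.8 deg/row 9.50
[ 0.24452814 -0.49256055  0.24952065] [[573.50175417 412.43722133]] [[-32.4054428  142.34078655]]
```

View pics/pre.png

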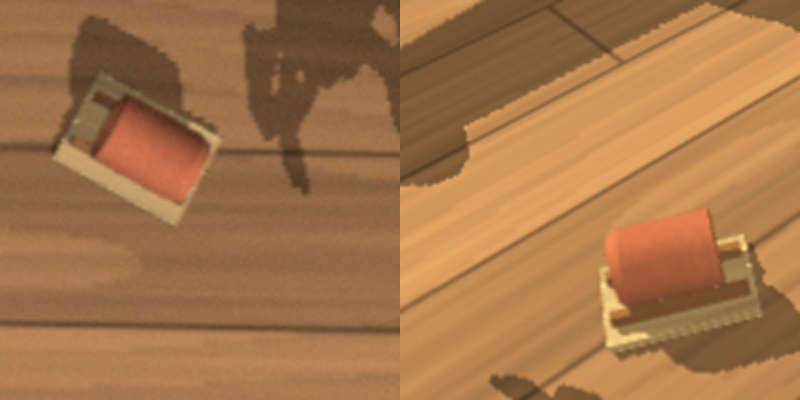

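The call was refused because every row needs all its keys, so the arm hasn't moved and the picture shows nothing new. I'll resend it with full rows.

Request:
step_arm(increments=[{"x": 1.25,"y": -1.18,"z": 2.26,"wx": 0.0758,"wy": -0.0246,"wz": -0.0595,"gripper": 8.54},{"x": 1.25,"y": -1.18,"z": 2.26,"wx": 0.0758,"wy": -0.0246,"wz": -0.0595,"gripper": 8.54},{"x": 1.25,"y": -1.18,"z": 2.26,"wx": 0.0758,"wy": -0.0246,"wz": -0.0595,"gripper": 8.54},{"x": 1.25,"y": -1.18,"z": 2.26,"wx": 0.0758,"wy": -0.0246,"wz": -0.0595,"gripper": 8.54},{"x": 1.25,"y": -1.18,"z": 2.26,"wx": 0.0758,"wy": -0.0246,"wz": -0.0595,"gripper": 8.54},{"x": 1.25,"y": -1.18,"z": 2.26,"wx": 0.0758,"wy": -0.0246,"wz": -0.0595,"gripper": 8.54},{"x": 1.25,"y": -1.18,"z": 2.26,"wx": 0.0758,"wy": -0.0246,"wz": -0.0595,"gripper": 8.54},{"x": 1.25,"y": -1.18,"z": 2.26,"wx": 0.0758,"wy": -0.0246,"wz": -0.0595,"gripper": 8.54},{"x": 1.25,"y": -1.18,"z": 2.26,"wx": 0.0758,"wy": -0.0246,"wz": -0.0595,"gripper": 8.54},{"x": 1.25,"y": -1.18,"z": 2.26,"wx": 0.0758,"wy": -0.0246,"wz": -0.0595,"gripper": 8.54},{"x": 0,"y": 0,"z": 0,"wx": 0,"wy": 0,"wz": 0,"gripper": 8.54},{"x": 0,"y": 0,"z": 0,"wx": 0,"wy": 0,"wz": 0,"gripper": 8.54}])

```text
time_s: 1.6
position: [0.452, -0.4505, 0.2326]
tool_rot: [[0.886, -0.329, 0.327], [-0.463, -0.628, 0.626], [-0.001, -0.706, -0.708]]
ft_force: [-0.9, -0.2, -0.0]
grip_width: 0.0853
```

```bash
python3 - <<'E'
from rig import env
from h import *
s=env.observe();print(np.round(s['q'],1))
R,m,a=tool(62.4,45);G=np.array([.544,-.272,.040])-.005*m
plan((s['position'],s['tool_rot']),(G-.155*a,R),6)
t=env.get_image('top');c=env.get_image('scene')
p=s['position'];Rt=s['tool_rot'];P=np.array([p+Rt@[x,0,zz] for x in(-.0427,0,.0427) for zz in(.155,.275)])
for d,n in((t,'t'),(c,'c')):
    im=d['color']
    for q in proj(d,P):cv2.circle(im,tuple(np.int32(np.round(q))),1,(255,0,0),-1)
z=lambda i,x,y,w,h:cv2.resize(i[y:y+h,x:x+w],(400,400),interpolation=cv2.INTER_CUBIC)
cv2.imwrite('pics/pre1.png',np.hstack([z(t['color'],375,200,130,130),z(c['color'],100,150,150,150)]))
E
```

```text
[-60.1  42.8  70.2  36.6  94.2 -38.9]
6 rows  xyz cm [-0.02 -0.04  1.99]  w [ 0.0003  0.     -0.0001] mm/row 20.0 deg/row 0.02
```

View pics/pre1.png

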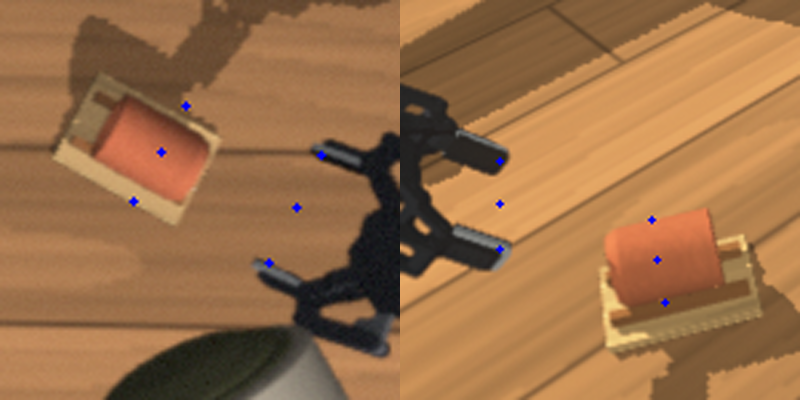

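The picture shows the open fingers, with the projected grasp point on the tumbler axis at left panel (161,152), slightly towards the foot. The jaws straddle the tumbler evenly. Next I'll advance 120 mm and close.

Request:
step_arm(increments=[{"x": 0,"y": -0.04,"z": 2.0,"wx": 0,"wy": 0,"wz": 0,"gripper": 8.54},{"x": 0,"y": -0.04,"z": 2.0,"wx": 0,"wy": 0,"wz": 0,"gripper": 8.54},{"x": 0,"y": -0.04,"z": 2.0,"wx": 0,"wy": 0,"wz": 0,"gripper": 8.54},{"x": 0,"y": -0.04,"z": 2.0,"wx": 0,"wy": 0,"wz": 0,"gripper": 8.54},{"x": 0,"y": -0.04,"z": 2.0,"wx": 0,"wy": 0,"wz": 0,"gripper": 8.54},{"x": 0,"y": -0.04,"z": 1.5,"wx": 0,"wy": 0,"wz": 0,"gripper": 8.54},{"x": 0,"y": 0,"z": 0.5,"wx": 0,"wy": 0,"wz": 0,"gripper": 8.54},{"x": 0,"y": 0,"z": 0,"wx": 0,"wy": 0,"wz": 0,"gripper": 8.54}])

```text
time_s: 2.5
position: [0.4918, -0.3741, 0.1497]
tool_rot: [[0.886, -0.328, 0.328], [-0.464, -0.627, 0.626], [0.0, -0.706, -0.708]]
ft_force: [0.1, 1.1, 0.1]
grip_width: 0.0852
```

Request:
step_arm(increments=[{"x": 0,"y": 0,"z": 0,"wx": 0,"wy": 0,"wz": 0,"gripper": 7.0},{"x": 0,"y": 0,"z": 0,"wx": 0,"wy": 0,"wz": 0,"gripper": 6.0},{"x": 0,"y": 0,"z": 0,"wx": 0,"wy": 0,"wz": 0,"gripper": 5.0},{"x": 0,"y": 0,"z": 0,"wx": 0,"wy": 0,"wz": 0,"gripper": 5.0},{"x": 0,"y": 0,"z": 0,"wx": 0,"wy": 0,"wz": 0,"gripper": 5.0},{"x": 0,"y": 0,"z": 0,"wx": 0,"wy": 0,"wz": 0,"gripper": 5.0},{"x": 0,"y": 0,"z": 0,"wx": 0,"wy": 0,"wz": 0,"gripper": 5.0}], newtons=45)

```text
time_s: 3.2
position: [0.492, -0.375, 0.1506]
tool_rot: [[0.885, -0.328, 0.33], [-0.465, -0.628, 0.624], [0.003, -0.706, -0.709]]
ft_force: [1.2, -4.7, 6.9]
grip_width: 0.0579
```

Closed at 57.9 mm, so it holds the tumbler. Now lift straight up 150 mm.

Request:
step_arm(increments=[{"x": 0,"y": -0.7,"z": -0.7,"wx": 0,"wy": 0,"wz": 0,"gripper": 5.0},{"x": 0,"y": -1.4,"z": -1.4,"wx": 0,"wy": 0,"wz": 0,"gripper": 5.0},{"x": 0,"y": -2.1,"z": -2.1,"wx": 0,"wy": 0,"wz": 0,"gripper": 5.0},{"x": 0,"y": -2.1,"z": -2.1,"wx": 0,"wy": 0,"wz": 0,"gripper": 5.0},{"x": 0,"y": -2.1,"z": -2.1,"wx": 0,"wy": 0,"wz": 0,"gripper": 5.0},{"x": 0,"y": -1.4,"z": -1.4,"wx": 0,"wy": 0,"wz": 0,"gripper": 5.0},{"x": 0,"y": -0.7,"z": -0.7,"wx": 0,"wy": 0,"wz": 0,"gripper": 5.0},{"x": 0,"y": 0,"z": 0,"wx": 0,"wy": 0,"wz": 0,"gripper": 5.0}])

```text
time_s: 4.0
position: [0.4919, -0.3735, 0.2997]
tool_rot: [[0.886, -0.327, 0.328], [-0.463, -0.629, 0.625], [0.002, -0.706, -0.709]]
ft_force: [0.0, 0.3, -1.1]
grip_width: 0.0577
```

```bash
python3 - <<'E'
from rig import env
from h import *
s=env.observe();print(np.round(s['q'],1),s['grip_width'],s['ft_force'])
p,R=s['position'],s['tool_rot'];print(p+.155*R[:,2])
B=np.array([.577,.009,0])
# object in tool frame as estimated at grasp
Rg,m,a=tool(62.4,45);o=Rg.T@np.array([.005*m])[0];print('obj centre rel grasp, tool frame',o)
for yaw in(62.4,30,0):
    R1,m1,a1=tool(yaw,-45);C=B+[0,0,.057+.11];tcp=C-R1@(o+[0,0,.155]);print(yaw,tcp,'mouth',R1@np.array(Rg.T@m))
    plan((p,R),(tcp,R1),16)
E
```

```text
[-53.3  36.1  71.6  39.7  94.3 -30.7] 0.05767819516613624 [ 0.01733488  0.31478891 -1.08780044]
[ 0.54274392 -0.27671566  0.18989224]
obj centre rel grasp, tool frame [ 3.81899221e-19 -3.53553391e-03  3.53553391e-03]
62.4 [0.62777796 0.10612929 0.28160155] mouth [ 8.69227842e-17  1.51867899e-16 -1.00000000e+00]
16 rows  xyz cm [-0.63 -3.38  0.29]  w [-0.098  -0.0001  0.    ] mm/row 34.5 deg/row 5.62
30 [0.67191773 0.06380078 0.28160155] mouth [ 1.50181910e-16  9.98367309e-17 -1.00000000e+00]
16 rows  xyz cm [-1.01 -3.1   0.36]  w [-0.0952 -0.0002  0.0392] mm/row 32.7 deg/row 5.90
0 [0.68660155 0.009      0.28160155] mouth [ 1.21168839e-16 -5.61381002e-19 -1.00000000e+00]
16 rows  xyz cm [-1.31 -2.67  0.48]  w [-0.0874 -0.0002  0.0749] mm/row 30.1 deg/row 6.60
```

```bash
python3 - <<'E'
from rig import env
from h import *
s=env.observe();p,R=s['position'],s['tool_rot'];B=np.array([.577,.009,0])
o=np.array([0,-.0035,.0035])
R1,m1,a1=tool(80,-45);tcp=B+[0,0,.057+.11]-R1@(o+[0,0,.155]);print(tcp);plan((p,R),(tcp,R1),18)
E
```

```text
[0.59603211 0.11693646 0.2815513 ]
18 rows  xyz cm [-0.37 -3.07  0.23]  w [-0.0864 -0.0001 -0.0189] mm/row 31.0 deg/row 5.07
```

Request:
step_arm(increments=[{"x": -0.37,"y": -3.07,"z": 0.23,"wx": -0.0864,"wy": 0,"wz": -0.0189,"gripper": 5.0},{"x": -0.37,"y": -3.07,"z": 0.23,"wx": -0.0864,"wy": 0,"wz": -0.0189,"gripper": 5.0},{"x": -0.37,"y": -3.07,"z": 0.23,"wx": -0.0864,"wy": 0,"wz": -0.0189,"gripper": 5.0},{"x": -0.37,"y": -3.07,"z": 0.23,"wx": -0.0864,"wy": 0,"wz": -0.0189,"gripper": 5.0},{"x": -0.37,"y": -3.07,"z": 0.23,"wx": -0.0864,"wy": 0,"wz": -0.0189,"gripper": 5.0},{"x": -0.37,"y": -3.07,"z": 0.23,"wx": -0.0864,"wy": 0,"wz": -0.0189,"gripper": 5.0},{"x": -0.37,"y": -3.07,"z": 0.23,"wx": -0.0864,"wy": 0,"wz": -0.0189,"gripper": 5.0},{"x": -0.37,"y": -3.07,"z": 0.23,"wx": -0.0864,"wy": 0,"wz": -0.0189,"gripper": 5.0},{"x": -0.37,"y": -3.07,"z": 0.23,"wx": -0.0864,"wy": 0,"wz": -0.0189,"gripper": 5.0}])

```text
time_s: 4.9
position: [0.561, -0.127, 0.3916]
tool_rot: [[0.945, -0.322, 0.058], [-0.321, -0.947, -0.023], [0.062, 0.003, -0.998]]
ft_force: [0.1, -0.0, -1.8]
grip_width: 0.0581
```

Request:
step_arm(increments=[{"x": -0.37,"y": -3.07,"z": 0.23,"wx": -0.0864,"wy": 0,"wz": -0.0189,"gripper": 5.0},{"x": -0.37,"y": -3.07,"z": 0.23,"wx": -0.0864,"wy": 0,"wz": -0.0189,"gripper": 5.0},{"x": -0.37,"y": -3.07,"z": 0.23,"wx": -0.0864,"wy": 0,"wz": -0.0189,"gripper": 5.0},{"x": -0.37,"y": -3.07,"z": 0.23,"wx": -0.0864,"wy": 0,"wz": -0.0189,"gripper": 5.0},{"x": -0.37,"y": -3.07,"z": 0.23,"wx": -0.0864,"wy": 0,"wz": -0.0189,"gripper": 5.0},{"x": -0.37,"y": -3.07,"z": 0.23,"wx": -0.0864,"wy": 0,"wz": -0.0189,"gripper": 5.0},{"x": -0.37,"y": -3.07,"z": 0.23,"wx": -0.0864,"wy": 0,"wz": -0.0189,"gripper": 5.0},{"x": -0.37,"y": -3.07,"z": 0.23,"wx": -0.0864,"wy": 0,"wz": -0.0189,"gripper": 5.0},{"x": -0.37,"y": -3.07,"z": 0.23,"wx": -0.0864,"wy": 0,"wz": -0.0189,"gripper": 5.0},{"x": 0,"y": 0,"z": 0,"wx": 0,"wy": 0,"wz": 0,"gripper": 5.0},{"x": 0,"y": 0,"z": 0,"wx": 0,"wy": 0,"wz": 0,"gripper": 5.0}])

```text
time_s: 6.0
position: [0.5963, 0.1168, 0.2789]
tool_rot: [[0.985, -0.122, -0.124], [-0.174, -0.698, -0.695], [-0.002, 0.706, -0.708]]
ft_force: [0.2, -0.2, -1.3]
grip_width: 0.0578
```

```bash
python3 - <<'E'
from rig import env
from h import *
s=env.observe();print(np.round(s['q'],1),s['grip_width'],s['ft_force'])
p,R=s['position'],s['tool_rot']
Rg,m,a=tool(62.4,45);o=np.array([0,-.0035,.0035]);C=p+R@(o+[0,0,.155]);ax=R@Rg.T@m;print('C',C,'axis',ax)
out=[]
for n,(x,y,w,h) in(('top',(250,140,120,120)),('scene',(240,90,140,140))):
    d=env.get_image(n);im=d['color'];k=400/w;i=cv2.resize(im[y:y+h,x:x+w],(400,400),interpolation=cv2.INTER_CUBIC)
    for q in proj(d,cyl(C,ax,TUM)):cv2.circle(i,tuple(np.int32(np.round((q-[x,y]+.5)*k))),1,(255,0,0),-1)
    for q in proj(d,cyl(np.array([.577,.009,.02]),[0,0,1],[(0,.075),(0,.003)])):cv2.circle(i,tuple(np.int32(np.round((q-[x,y]+.5)*k))),1,(0,200,0),-1)
    out.append(i)
cv2.imwrite('pics/over.png',np.hstack(out))
E
```

```text
[  5.4  37.5  72.7 -43.   86.1  24.8] 0.057824410201603185 [ 0.19913399 -0.2265257  -1.34520593]
C [0.57697662 0.00911006 0.16412876] axis [-0.00188219  0.0023295  -0.99999552]
```

View pics/over.png

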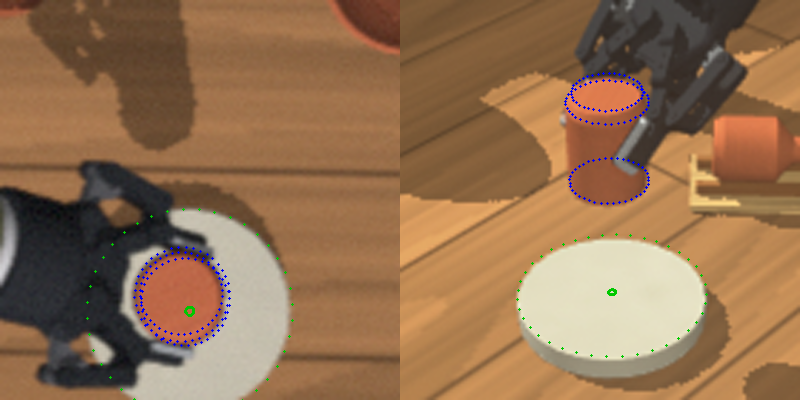

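The tumbler is mouth down over the bat, and the scene model bottom matches at panel (610,204). The bat circle fits in both views with its centre at top panel (190,311). The tumbler matches the model within about 2–3 mm and stands upright. Now descend 95 mm.

Request:
step_arm(increments=[{"x": 0,"y": -0.71,"z": 0.71,"wx": 0,"wy": 0,"wz": 0,"gripper": 5.0},{"x": 0,"y": -1.41,"z": 1.42,"wx": 0,"wy": 0,"wz": 0,"gripper": 5.0},{"x": 0,"y": -1.41,"z": 1.42,"wx": 0,"wy": 0,"wz": 0,"gripper": 5.0},{"x": 0,"y": -1.41,"z": 1.42,"wx": 0,"wy": 0,"wz": 0,"gripper": 5.0},{"x": 0,"y": -1.06,"z": 1.06,"wx": 0,"wy": 0,"wz": 0,"gripper": 5.0},{"x": 0,"y": -0.71,"z": 0.71,"wx": 0,"wy": 0,"wz": 0,"gripper": 5.0},{"x": 0,"y": 0,"z": 0,"wx": 0,"wy": 0,"wz": 0,"gripper": 5.0},{"x": 0,"y": 0,"z": 0,"wx": 0,"wy": 0,"wz": 0,"gripper": 5.0}])

```text
time_s: 6.9
position: [0.5965, 0.1166, 0.1851]
tool_rot: [[0.985, -0.124, -0.123], [-0.175, -0.697, -0.695], [0.001, 0.706, -0.708]]
ft_force: [0.2, -0.2, -1.8]
grip_width: 0.0576
```

```bash
python3 - <<'E'
from rig import env
from h import *
s=env.observe();print(np.round(s['q'],1),s['grip_width'],s['ft_force'])
p,R=s['position'],s['tool_rot']
Rg,m,a=tool(62.4,45);o=np.array([0,-.0035,.0035]);C=p+R@(o+[0,0,.155]);ax=R@Rg.T@m;print('C',C,'axis',ax)
out=[]
for n,(x,y,w,h) in(('top',(260,190,90,90)),('scene',(265,140,90,90))):
    d=env.get_image(n);im=d['color'];k=400/w;i=cv2.resize(im[y:y+h,x:x+w],(400,400),interpolation=cv2.INTER_CUBIC)
    for q in proj(d,cyl(C,ax,TUM)):cv2.circle(i,tuple(np.int32(np.round((q-[x,y]+.5)*k))),1,(255,0,0),-1)
    for q in proj(d,cyl(np.array([.577,.009,.02]),[0,0,1],[(0,.075),(0,.003)])):cv2.circle(i,tuple(np.int32(np.round((q-[x,y]+.5)*k))),1,(0,200,0),-1)
    out.append(i)
cv2.imwrite('pics/near.png',np.hstack(out))
E
```

```text
[  5.4  44.2  77.1 -44.1  78.   32.7] 0.057585176799994676 [ 0.20566932 -0.21262353 -1.82183603]
C [0.57748876 0.0087671  0.07044898] axis [ 0.00112681  0.00107598 -0.99999879]
```

View pics/near.png

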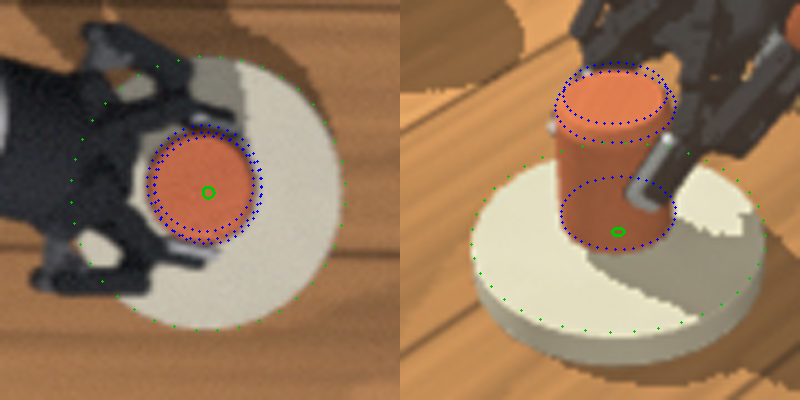

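The near view shows the tumbler centred on the bat to about 2–3 mm. Its mouth edge is at scene panel y≈253 against a model 249, so the gap is about 11 mm. I'll go down slowly and watch the force.

Request:
step_arm(increments=[{"x": 0,"y": -0.14,"z": 0.14,"wx": 0,"wy": 0,"wz": 0,"gripper": 5.0},{"x": 0,"y": -0.14,"z": 0.14,"wx": 0,"wy": 0,"wz": 0,"gripper": 5.0},{"x": 0,"y": -0.14,"z": 0.14,"wx": 0,"wy": 0,"wz": 0,"gripper": 5.0},{"x": 0,"y": -0.07,"z": 0.07,"wx": 0,"wy": 0,"wz": 0,"gripper": 5.0},{"x": 0,"y": -0.07,"z": 0.07,"wx": 0,"wy": 0,"wz": 0,"gripper": 5.0},{"x": 0,"y": 0,"z": 0,"wx": 0,"wy": 0,"wz": 0,"gripper": 5.0},{"x": 0,"y": 0,"z": 0,"wx": 0,"wy": 0,"wz": 0,"gripper": 5.0}])

```text
time_s: 7.7
position: [0.5963, 0.1166, 0.1768]
tool_rot: [[0.985, -0.124, -0.123], [-0.175, -0.697, -0.695], [0.0, 0.706, -0.708]]
ft_force: [0.3, 0.2, -0.8]
grip_width: 0.0576
```

Request:
step_arm(increments=[{"x": 0,"y": -0.07,"z": 0.07,"wx": 0,"wy": 0,"wz": 0,"gripper": 5.0},{"x": 0,"y": 0,"z": 0,"wx": 0,"wy": 0,"wz": 0,"gripper": 5.0},{"x": 0,"y": 0,"z": 0,"wx": 0,"wy": 0,"wz": 0,"gripper": 5.0}])

```text
time_s: 8.0
position: [0.5963, 0.1166, 0.1758]
tool_rot: [[0.985, -0.124, -0.123], [-0.175, -0.697, -0.695], [0.0, 0.706, -0.708]]
ft_force: [-0.2, -0.1, -1.9]
grip_width: 0.0584
```

Request:
step_arm(increments=[{"x": 0,"y": -0.07,"z": 0.07,"wx": 0,"wy": 0,"wz": 0,"gripper": 5.0},{"x": 0,"y": 0,"z": 0,"wx": 0,"wy": 0,"wz": 0,"gripper": 5.0},{"x": 0,"y": 0,"z": 0,"wx": 0,"wy": 0,"wz": 0,"gripper": 5.0}])

```text
time_s: 8.3
position: [0.5963, 0.1166, 0.1748]
tool_rot: [[0.985, -0.124, -0.123], [-0.175, -0.697, -0.695], [0.0, 0.706, -0.708]]
ft_force: [0.7, 0.1, -2.1]
grip_width: 0.058
```

Request:
step_arm(increments=[{"x": 0,"y": -0.07,"z": 0.07,"wx": 0,"wy": 0,"wz": 0,"gripper": 5.0},{"x": 0,"y": 0,"z": 0,"wx": 0,"wy": 0,"wz": 0,"gripper": 5.0},{"x": 0,"y": 0,"z": 0,"wx": 0,"wy": 0,"wz": 0,"gripper": 5.0}])

```text
time_s: 8.6
position: [0.5963, 0.1166, 0.1739]
tool_rot: [[0.985, -0.124, -0.123], [-0.175, -0.697, -0.695], [0.0, 0.706, -0.708]]
ft_force: [-0.1, 0.6, -1.8]
grip_width: 0.0577
```

Request:
step_arm(increments=[{"x": 0,"y": -0.07,"z": 0.07,"wx": 0,"wy": 0,"wz": 0,"gripper": 5.0},{"x": 0,"y": 0,"z": 0,"wx": 0,"wy": 0,"wz": 0,"gripper": 5.0},{"x": 0,"y": 0,"z": 0,"wx": 0,"wy": 0,"wz": 0,"gripper": 5.0}])

```text
time_s: 8.9
position: [0.5963, 0.1167, 0.1737]
tool_rot: [[0.985, -0.124, -0.123], [-0.175, -0.696, -0.696], [0.001, 0.707, -0.707]]
ft_force: [-0.5, 3.0, 5.1]
grip_width: 0.0577
```

Contact: the vertical force went from −1.8 to +5.1 N. Open gradually, then retreat along the tool axis.

Request:
step_arm(increments=[{"x": 0,"y": 0,"z": 0,"wx": 0,"wy": 0,"wz": 0,"gripper": 5.8},{"x": 0,"y": 0,"z": 0,"wx": 0,"wy": 0,"wz": 0,"gripper": 6.0},{"x": 0,"y": 0,"z": 0,"wx": 0,"wy": 0,"wz": 0,"gripper": 6.3},{"x": 0,"y": 0,"z": 0,"wx": 0,"wy": 0,"wz": 0,"gripper": 7.0},{"x": 0,"y": 0,"z": 0,"wx": 0,"wy": 0,"wz": 0,"gripper": 8.0},{"x": 0,"y": 0,"z": 0,"wx": 0,"wy": 0,"wz": 0,"gripper": 8.5},{"x": 0,"y": 0,"z": 0,"wx": 0,"wy": 0,"wz": 0,"gripper": 8.5},{"x": 0,"y": 0,"z": 0,"wx": 0,"wy": 0,"wz": 0,"gripper": 8.5}])

```text
time_s: 9.7
position: [0.5963, 0.1166, 0.1728]
tool_rot: [[0.985, -0.124, -0.123], [-0.175, -0.697, -0.695], [0.0, 0.706, -0.708]]
ft_force: [-0.2, -0.2, 0.5]
grip_width: 0.0851
```

```bash
python3 - <<'E'
from rig import env
from h import *
s=env.observe();print(s['grip_width'],s['ft_force'])
out=[]
for n,(x,y,w,h) in(('top',(260,190,90,90)),('scene',(265,140,90,90))):
    d=env.get_image(n);im=d['color'];k=400/w;i=cv2.resize(im[y:y+h,x:x+w],(400,400),interpolation=cv2.INTER_CUBIC)
    for q in proj(d,cyl(np.array([.577,.009,.057]),[0,0,-1],TUM)):cv2.circle(i,tuple(np.int32(np.round((q-[x,y]+.5)*k))),1,(255,0,0),-1)
    for q in proj(d,cyl(np.array([.577,.009,.02]),[0,0,1],[(0,.075)])):cv2.circle(i,tuple(np.int32(np.round((q-[x,y]+.5)*k))),1,(0,200,0),-1)
    out.append(i)
cv2.imwrite('pics/open.png',np.hstack(out))
E
```

```text
0.08508096516667109 [-0.19636879 -0.17882242  0.45541629]
```

View pics/open.png

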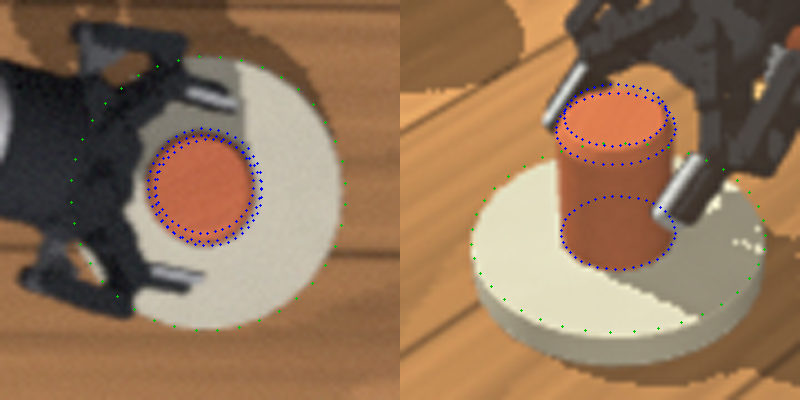

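The tumbler stands upright on the middle of the bat and the fingers are clear on both sides. Retreat.

Request:
step_arm(increments=[{"x": 0,"y": 0,"z": -0.5,"wx": 0,"wy": 0,"wz": 0,"gripper": 8.5},{"x": 0,"y": 0,"z": -1.0,"wx": 0,"wy": 0,"wz": 0,"gripper": 8.5},{"x": 0,"y": 0,"z": -2.0,"wx": 0,"wy": 0,"wz": 0,"gripper": 8.5},{"x": 0,"y": 0,"z": -2.5,"wx": 0,"wy": 0,"wz": 0,"gripper": 8.5},{"x": 0,"y": 0,"z": -2.5,"wx": 0,"wy": 0,"wz": 0,"gripper": 8.5},{"x": 0,"y": 0,"z": -2.5,"wx": 0,"wy": 0,"wz": 0,"gripper": 8.5},{"x": 0,"y": 0,"z": -2.5,"wx": 0,"wy": 0,"wz": 0,"gripper": 8.5},{"x": 0,"y": 0,"z": -1.0,"wx": 0,"wy": 0,"wz": 0,"gripper": 8.5},{"x": 0,"y": 0,"z": 0,"wx": 0,"wy": 0,"wz": 0,"gripper": 8.5},{"x": 0,"y": 0,"z": 0,"wx": 0,"wy": 0,"wz": 0,"gripper": 8.5},{"x": 0,"y": 0,"z": 0,"wx": 0,"wy": 0,"wz": 0,"gripper": 8.5}])

```text
time_s: 10.9
position: [0.6141, 0.2167, 0.2745]
tool_rot: [[0.984, -0.123, -0.125], [-0.175, -0.697, -0.696], [-0.002, 0.707, -0.707]]
ft_force: [-0.3, 0.0, -0.8]
grip_width: 0.085
```

```bash
python3 - <<'E'
from rig import env
import cv2
cv2.imwrite('pics/end.png',env.get_image('scene')['color'])
E
```

```text
(no output)
```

View pics/end.png

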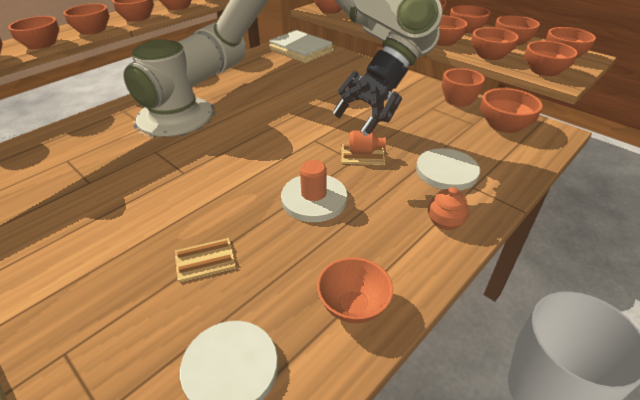

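The picture shows the tumbler at (314,182), foot up and centred on the near bat. The vase is unmoved at (365,142), cradle_a is empty at (205,259), and the gripper is in the air, clear of everything.

```bash
python3 -c "from rig import env; print(env.close_job())"
```

```text
the job is handed in; nothing more can be done
None
```

The tumbler now stands mouth down in the middle of the bat nearest the robot, and the job is handed in. I gripped it across its sides with the tool tilted 45°, lifted it, turned it over by 90° and lowered it slowly. I let go once the force showed about 5–7 N of contact, then backed the gripper away. It took about 11 s of the 45 s.

**Last checks:**
- **Tumbler:** it stands upright, and its centre matches the measured bat centre to about 2–3 mm in both views.
- **Vase:** it still lies in its cradle, apparently unmoved.
- **Gripper:** it is open and clear of everything.

**Failed or disagreed:**
- **Refused move:** the first move call was refused because its rows lacked some keys, so nothing moved.
- **Axis height:** the two-view fit put the tumbler's axis at about 37 mm, against the stated 41 mm. That fit used a hand-read outline, and I worked with 40 mm.
- **Bat height:** the bat fit gave about 15 mm against the stated 20 mm. I used 20 mm, and the bat's outline at that height matched both views.

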